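# Set the check-weigher's dial to the red mark and confirm

### The job

The check-weigher must be set up for the next carton size: with a fingertip resting on the knurled dial of the grey console, turn the dial clockwise, click by click, until its white pointer clicks in at the red dot and stays there by itself. Then take the finger off and press the green key fully down with a fingertip and let it go. Pick nothing up, do not press the yellow key or press the green key before the dial is at the red dot, and leave the carton and the other things on the bench where they are.

Things in the scene. Friction and masses are not known exactly. Their poses are not given: they have to be found in the camera images.
- console: Grey console with a black top, 170 (x) by 240 (y) by 70 mm high, fixed to the bench. Origin: centre of its underside, on the bench; z up. The dial's axis is vertical through x = 0, y = -45 mm of this frame; a fixed guard ring (inner radius 44, outer 50, top 78 mm above the bench) surrounds the dial. The display at its +y side is for show.
- dial (a joint): Angle (rad) of the black rubber dial, diameter 84 mm; grows clockwise seen from above. Detents at 0, 0.6, 1.2 and 1.8, marked by dots on the console, white but for the red one at 1.2; end stops at -0.15 and 1.95. Starts in detent 0 or 0.6 (rarely balanced between). A detent pulls the dial in from up to 0.3 rad either side; turning out of one takes about 0.05 N m.
- dial_top (a point): Centre of the dial's flat grippy top, 82 mm above the bench, 4 above the guard ring. The dial is sprung: pressed, it sinks 1 mm at 2.5 N, then 1.2 N more per mm, to a hard stop at 5 mm (7 N). A fingertip pressing it 3 to 4 mm down, about 24 mm off the axis, drags it round by friction (coefficient 0.5 or more). Too large and sunk to be pinched.
- dial_pointer (a point): Outer end of the white pointer line on the dial's top, 40 mm from the axis. Turns with the dial.
- red_mark (a point): Red dot, diameter 14 mm, on the console's top, 61 mm from the dial's axis, in the direction in which the pointer stands at the detent 1.2.
- green_key (a joint): Travel (m) of the green spring key, 0 up, 0.006 fully down (5 N). It springs back.
- green_key_top (a point): Centre of the top face of the green round key, diameter 32 mm, on its own small black pod fixed to the bench beside the console; pressed straight down. It may stand on either side of the console.
- yellow_key (a joint): Travel (m) of the yellow key, otherwise like the green one. Must not be pressed.
- yellow_key_top (a point): Centre of the top face of the yellow key, on the pod on the other side of the console.
- carton: Brown taped carton 220 x 170 x 100 mm on the steel weighing platform (57 mm high) at the bench's left. Origin: centre of its underside. Bystander.
- tape_roll: Brown roll of tape lying flat, outer diameter 100, hole 76, 48 mm high. Origin: centre of its underside. Bystander, beyond the console.
- label_roll: White roll of labels standing on end, diameter 76, 50 mm high. Origin: centre of its underside. Bystander, beyond the console.
- marker: White and blue marker pen, 120 x 18 x 17 mm, lying. Origin: under its middle. Bystander, between the robot and the console.
- stapler: Red stapler, 130 x 32 x 50 mm. Origin: centre of its underside. Bystander.
- tape_dispenser: Red hand tape dispenser with a brown roll upright in it, 135 x 45 x 104 mm. Origin: centre of its underside. Bystander.
- spray: White bottle with a blue cap, diameter 56, height 150 mm, standing. Origin: centre of its underside. Bystander.

How it is judged:
By the outcome, as a careful person would: the job done as asked, in the order asked, and still so for the second after the job is handed in, with the robot touching nothing.
It also fails if it takes over 48 s, if anything falls off the work surface, if the arm or the gripper's body presses on something with over 40 N, if the wrist force passes 120 N, or if a joint passes its speed limit or range.

### The arm

A 6-joint arm with a two-finger parallel gripper is mounted at the origin on the work surface. World frame = base frame: x ahead of the robot, y to its left, z up, the work surface at z = 0. Lengths are in m, angles in degrees, forces in N, time in s.
With the tool pointing down it reaches from about 0.325 to 0.775 m from the base axis. Payload 5.5 kg.
Tool frame: the origin (TCP) lies at the centre of the arm's flange, where the gripper is bolted on; the fingertips stand 182 mm ahead of it and the grasp point (between the pads) lies 163 mm ahead of it; z points along the fingers, y is the line along which they close (so a half turn about z gives the same grasp; the last joint's range is limited). The gripper opens to 88 mm and grips with 3 to 60 N. Pads are 20 mm wide; open, the fingers measure 115 mm over their backs; the gripper's body (75 mm by 178 mm) begins 61 mm behind the grasp point.
Start: joints at [-3.249, 5.22, 70.514, -0, 104.267, -3.249], TCP at [0.6, -0, 0.405] pointing down, gripper open.
Joint ranges: [-164.24, 164.24], [-49.07, 125.15], [9.68, 141.18], [-86.29, 266.29], [3.28, 154.24], [-151.56, 151.56]. Speed limits (degrees/s): [147.25, 147.25, 172.46, 180, 180, 180].

### API

Orientations are given as [roll, pitch, yaw] about the fixed x, y, z axes, in that order (R = Rz(yaw) Ry(pitch) Rx(roll)).
In Python, from station import r gives the robot as it stands. The module is installed in compiled form; this text tells all that it offers. Calls block until the motion is done:
- r.reach(position, orientation): joint-space move of the TCP to a pose.
- r.servo_line(position, rotation=None, speed=0.15): straight line of the TCP; rotation=None keeps the orientation; speed is the mean speed in m/s.
- r.move_joints(angles): joint-space move.
- r.let_go() and r.grab(squeeze=None): open the fingers fully, or close them until they stop; squeeze is the grip in N (None keeps the last).
- r.wait(seconds).
- r.inverse_kinematics(position, orientation): joint angles nearest the present ones, or None.
- r.sense(): the state.
- r.snapshot(name): name is "scene" or "side" or "wrist"; returns a dict with "frame" (480x640x3 uint8, red, green, blue), "fx", "fy", "cx", "cy" (pixels), "dist_coeffs" ([k1, k2, p1, p2, k3] as OpenCV has them; the pictures are not rectified), "R" (3x3) and "t" (3): a world point X has camera coordinates R X + t. Camera axes: x right, y down, z forward; pixel columns grow to the right and rows downward; lengths in m; the calibration is good to about 2 mm. A picture is of the moment at which its call begins. There is no depth.
A pose or a line that the arm cannot do raises r.IKError and nothing moves.
- r.hand_in(): hands the job in; it is judged then, once.
The state is a dict: "clock": time; "joints": joint angles; "joint_vel": joint speeds; "joint_torque": joint torques, N m; "tcp_pos": TCP position; "orientation": TCP orientation; "contact_force": force on the tool from outside, world axes, zero at the start; "torque": the same for the moment, N m; "opening": finger opening in m; "gripper_force": force on a finger pad.
Only numpy, scipy, OpenCV 4.12 (cv2) and the standard library are available. Lean on these libraries where they do the work, as an engineer would, in place of code of your own. Each camera call takes 0.05 s, during which the arm holds its last target. There are 200 camera calls.

## Working session

There is one attempt and no reset: what is moved stays moved. The work goes in short steps, each a Python script; the robot and the scene stay as the last script left them, time stands still between calls to the robot, and variables do not carry over. Pictures are saved under pics/ and viewed, at most 10 in all, crops included, and the job is handed in when it is done.

```bash
mkdir -p pics; cat > h.py <<'E'
import numpy as np, cv2
from station import r
def snap(n,f):
    s=r.snapshot(n); cv2.imwrite(f,cv2.cvtColor(s["frame"],cv2.COLOR_RGB2BGR)); return s
def ray(s,u,v,z):
    K=np.array([[s["fx"],0,s["cx"]],[0,s["fy"],s["cy"]],[0,0,1]])
    p=cv2.undistortPoints(np.array([[[u,v]]],float),K,np.array(s["dist_coeffs"],float))[0,0]
    R=np.array(s["R"]);t=np.array(s["t"]);d=R.T@np.array([p[0],p[1],1]);c=-R.T@t
    return c+d*(z-c[2])/d[2]
def proj(s,X):
    K=np.array([[s["fx"],0,s["cx"]],[0,s["fy"],s["cy"]],[0,0,1]])
    return cv2.projectPoints(np.array(X,float).reshape(-1,1,3),cv2.Rodrigues(np.array(s["R"]))[0],np.array(s["t"],float),K,np.array(s["dist_coeffs"],float))[0][:,0]
E
python3 - <<'E'
from h import *
import pickle
d={n:snap(n,f"pics/{n}0.png") for n in("scene","wrist")}
pickle.dump(d,open("s0.pkl","wb"))
st=r.sense();print(st["clock"],st["orientation"],st["opening"])
E
```

```text
0.1 [-1.79899836e+02 -5.06423852e-03  8.99990282e+01] 0.08810652836303151
```

View pics/scene0.png

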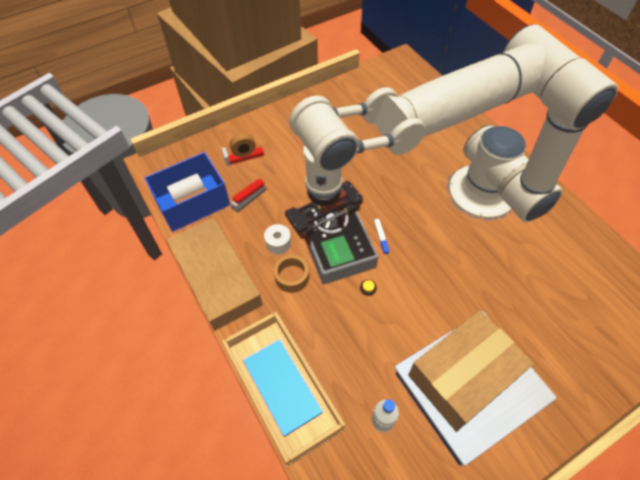

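View pics/wrist0.png

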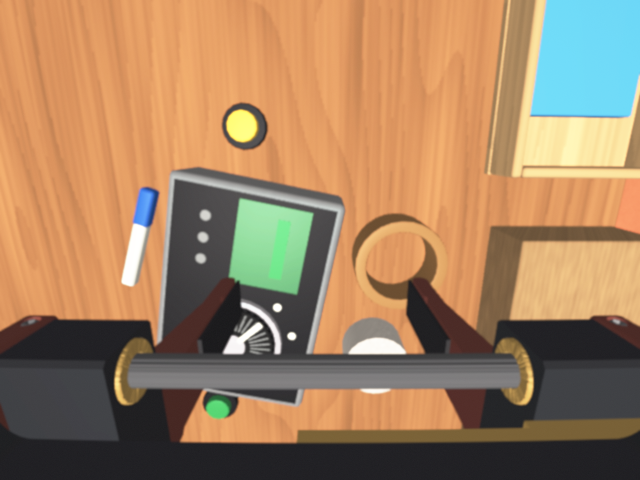

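The wrist view shows the green key at (218,407), on the console's -y side, and the yellow key at (242,126). The dial, near (240,345), is half hidden by the gripper. I'll close the fingers and move towards -y to see it clearly.

```bash
python3 - <<'E'
from h import *
import pickle
s=pickle.load(open("s0.pkl","rb"))["wrist"]
for n,u,v,z in[("c1",172,172,.07),("c2",343,205,.07),("c3",298,404,.07),("dial",238,347,.08),("green",218,407,.04),("yel",242,126,.04)]: print(n,ray(s,u,v,z).round(3))
print("cam",-np.array(s["R"]).T@s["t"])
r.grab(10)
p=r.sense()["tcp_pos"]
r.servo_line([0.57,-0.17,0.405],speed=.3)
s=snap("wrist","pics/w1.png");pickle.dump(s,open("s1.pkl","wb"))
st=r.sense();print(st["clock"],st["tcp_pos"],st["opening"],st["orientation"])
E
```

```text
c1 [0.459 0.055 0.07 ]
c2 [0.617 0.024 0.07 ]
c3 [ 0.57  -0.203  0.07 ]
dial [ 0.51  -0.122  0.08 ]
green [ 0.467 -0.235  0.04 ]
yel [0.52  0.096 0.04 ]
cam [0.59960784 0.07388593 0.38251152]
2.2167 [ 0.57031104 -0.16870548  0.40504982] 0.00037740566718891505 [ 1.79987005e+02 -4.55317652e-02  9.00749819e+01]
```

View pics/w1.png

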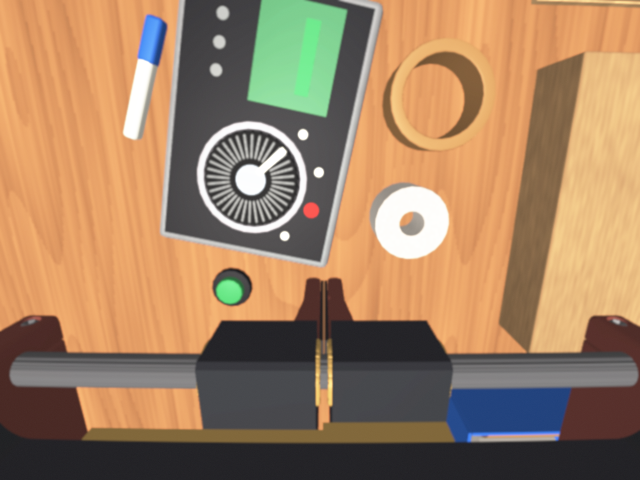

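The dial is fully visible. Its hub is at (251,179) and the pointer end at (285,150), at the first white dot (303,134), so it starts in detent 0. The red dot is at (311,210), and the green key top is at (230,292). Next I'll triangulate.

```bash
cat >> h.py <<'E'
def tri(obs):
    A=np.zeros((3,3));b=np.zeros(3)
    for s,u,v in obs:
        a=ray(s,u,v,.05);c=-np.array(s["R"]).T@np.array(s["t"]);d=(a-c)/np.linalg.norm(a-c);P=np.eye(3)-np.outer(d,d);A+=P;b+=P@c
    return np.linalg.solve(A,b)
def blob(s,lo,hi,box):
    u0,v0,u1,v1=box
    m=cv2.inRange(cv2.cvtColor(s["frame"],cv2.COLOR_RGB2HSV)[v0:v1,u0:u1],np.array(lo),np.array(hi))
    v,u=np.nonzero(m);return u.mean()+u0,v.mean()+v0,len(u)
E
python3 - <<'E'
from h import *
import pickle
s0=pickle.load(open("s0.pkl","rb"))["wrist"];s=pickle.load(open("s1.pkl","rb"))
G=((50,120,60),(80,255,255))
g0=blob(s0,*G,(190,380,250,430));g1=blob(s,*G,(200,260,260,320));rd=blob(s,(0,150,100),(6,255,255),(295,195,330,225))
print(g0,g1,rd)
print("green",tri([(s0,*g0[:2]),(s,*g1[:2])]), ray(s,*g1[:2],.05))
c=ray(s,251,179,.082);print("dial",c)
red=ray(s,*rd[:2],.0705);print("red",red,np.linalg.norm((red-c)[:2]))
pt=ray(s,286,149,.082);print("ptr",np.linalg.norm((pt-c)[:2]))
a=lambda p:np.degrees(np.arctan2(*(p-c)[:2][::-1]))
print("ang",a(pt),a(red),[a(ray(s,*q,.0705)) for q in((303,134),(319,172),(285,236))])
print([np.linalg.norm((ray(s,*q,.0705)-c)[:2]) for q in((303,134),(319,172),(285,236))])
# corners
k=[ray(s,*q,.07) for q in((381,7),(324,265),(162,234))];print(k)
E
```

```text
(np.float64(218.1986143187067), np.float64(406.35796766743647), 433) (np.float64(229.40459363957598), np.float64(290.2791519434629), 566) (np.float64(310.8633879781421), np.float64(209.86338797814207), 183)
green [ 0.45664024 -0.25767412  0.01313811] [ 0.46768714 -0.24154125  0.05      ]
dial [ 0.50506521 -0.12024437  0.082     ]
red [ 0.55772365 -0.15011314  0.0705    ] 0.06053969737915395
ptr 0.04105379752296248
ang 38.7819903814414 -29.562646948074157 [np.float64(39.84294089740734), np.float64(5.013816128549728), np.float64(-63.7429815067948)]
[np.float64(0.06035524772934269), np.float64(0.06074260295962034), np.float64(0.06178616878244938)]
[array([0.61704589, 0.01853346, 0.07      ]), array([ 0.57016923, -0.20554937,  0.07      ]), array([ 0.41242824, -0.17366983,  0.07      ])]
```

```bash
cat >> h.py <<'E'
C=np.array([.505,-.120])
def pose(phi,z):  # fingertip at 24 mm, world angle phi (rad)
    return [*(C+.024*np.array([np.cos(phi),np.sin(phi)])),z+.182],[180,0,np.degrees(phi)]
E
cat > turn.py <<'E'
from h import *
def turn(phi,sweep,n):
    r.reach(*pose(phi,.095)); r.wait(.3)
    f0=np.array(r.sense()["contact_force"]); print("f0",f0.round(2))
    F=lambda:(np.array(r.sense()["contact_force"])-f0)
    z=.084; r.servo_line(*pose(phi,z),speed=.05)
    while F()[2]<5.3 and z>.0755:
        z-=.0005; r.servo_line(*pose(phi,z),speed=.01)
    print("pressed z",z,F().round(2),r.sense()["tcp_pos"][2]-.182)
    for i in range(n):
        if F()[2]<5: z-=.0003
        elif F()[2]>6.3: z+=.0003
        phi-=sweep/n; r.servo_line(*pose(phi,z),speed=.02)
        s=r.sense(); print(i,round(z,4),F().round(2),round(float(s["torque"][2]),3))
    r.servo_line(*pose(phi,.1),speed=.08)
if __name__=="__main__":
    turn(np.pi/2,1.25,12)
    r.servo_line([.525,-.22,.36],[180,0,90],speed=.25)
    import pickle
    s=snap("wrist","pics/w2.png");pickle.dump(s,open("s2.pkl","wb"))
    st=r.sense();print(st["clock"],st["tcp_pos"])
E
python3 turn.py
```

```text
f0 [0.08 0.59 0.14]
pressed z 0.0785 [-0.47  0.29  5.55] 0.07871240857617584
0 0.0785 [-1.32  0.82  5.  ] 0.033
1 0.0785 [-1.36  1.1   5.  ] 0.016
2 0.0785 [-1.13  0.37  4.41] -0.032
3 0.0782 [ 0.86 -0.23  4.81] -0.037
4 0.0779 [ 1.36 -1.17  6.27] -0.014
5 0.0779 [-0.13 -0.23  4.35] 0.044
6 0.0776 [-1.71  0.21  6.38] -0.014
7 0.0779 [-1.49 -1.3   5.39] -0.005
8 0.0779 [-0.83  0.22  5.18] 0.011
9 0.0779 [ 0.49 -2.    5.08] -0.036
10 0.0779 [ 0.93 -2.33  5.5 ] 0.019
11 0.0779 [-0.01 -0.32  5.52] -0.004
11.5 [ 0.52500117 -0.21975645  0.35946903]
```

View pics/w2.png

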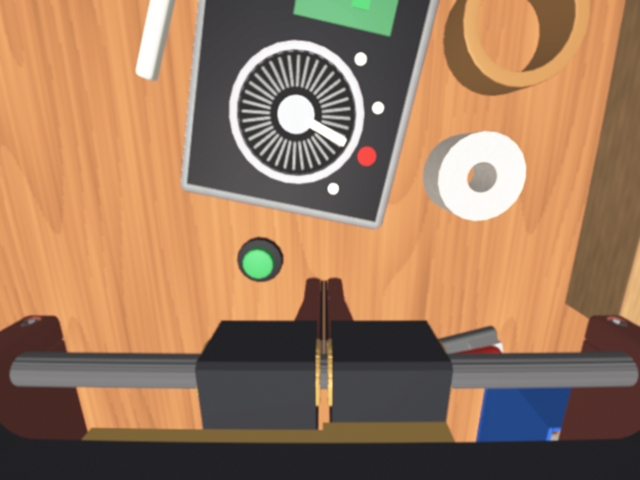

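The pointer end is at (343,142), in line with the red dot at (367,156), with the finger clear. I'll check the angle and look at the green key (258,264) from straight above.

```bash
python3 - <<'E'
from h import *
import pickle
s=pickle.load(open("s2.pkl","rb"))
c=ray(s,296,114,.082);pt=ray(s,343,142,.082);rd=ray(s,*blob(s,(0,150,100),(6,255,255),(350,140,385,175))[:2],.0705)
a=lambda p:np.degrees(np.arctan2(*(p-c)[:2][::-1]))
print(c,"ptr",a(pt),"red",a(rd))
r.servo_line([.466,-.315,.36],speed=.25);r.wait(.2)
q=snap("wrist","pics/w3.png");pickle.dump(q,open("s3.pkl","wb"))
G=((50,120,60),(80,255,255))
g2=blob(s,*G,(225,230,290,290));g=blob(q,*G,(180,120,460,360));print(g2,g,-np.array(q["R"]).T@q["t"])
print("tri",tri([(s,*g2[:2]),(q,*g[:2])]),[ray(q,*g[:2],z) for z in(.03,.05)],"z by size")
for z in(.02,.03,.04,.05):
    print(z,q["fx"]*.032/(-(np.array(q["R"]).T@q["t"])[2]-z),2*np.sqrt(g[2]/np.pi))
print(r.sense()["clock"])
E
```

```text
[ 0.5045763  -0.12086341  0.082     ] ptr -29.65204530230575 red -29.11861442065878
(np.float64(258.02509907529725), np.float64(262.8124174372523), 757) (np.float64(314.1698537682789), np.float64(168.0), 889) [ 0.46623851 -0.23990406  0.33899676]
tri [ 0.45751967 -0.25643083  0.01670575] [array([ 0.45785242, -0.25573242,  0.03      ]), array([ 0.45839521, -0.25470792,  0.05      ])] z by size
0.02 33.5210084257145 33.64386950500135
0.03 34.605842070687984 33.64386950500135
0.04 35.763240624761984 33.64386950500135
0.05 37.00073686184519 33.64386950500135
12.35
```

View pics/w3.png

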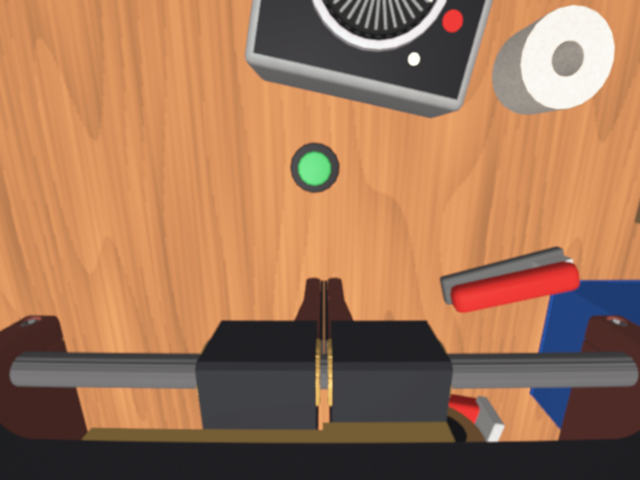

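```bash
python3 - <<'E'
from h import *
import pickle
xy=[.4577,-.256]
P=lambda z:[*xy,z+.182]
r.reach(P(.06),[180,0,90]); r.wait(.3)
f0=np.array(r.sense()["contact_force"])[2]
F=lambda:r.sense()["contact_force"][2]-f0
z=.042; r.servo_line(P(z),speed=.1); L=[]
while F()<9 and z>.006 and r.sense()["clock"]<32:
    z-=.001 if F()<1.5 else .0005; r.servo_line(P(z),speed=.015); L.append((round(z,4),round(float(F()),1)))
print(L[-22:]); r.wait(.3); print("held",F(),r.sense()["tcp_pos"]-np.array(P(0)))
r.servo_line(P(.06),speed=.1)
r.servo_line([.525,-.22,.36],[180,0,90],speed=.25)
s=snap("wrist","pics/w4.png")
print(F(),r.sense()["clock"])
E
```

```text
[(0.029, 1.7), (0.0285, 0.3), (0.0275, 0.7), (0.0265, 0.5), (0.0255, 0.4), (0.0245, -0.1), (0.0235, 0.5), (0.0225, 0.6), (0.0215, 2.8), (0.021, 2.7), (0.0205, 2.3), (0.02, 3.2), (0.0195, 3.2), (0.019, 3.0), (0.0185, 4.1), (0.018, 4.1), (0.0175, 5.0), (0.017, 5.4), (0.0165, 5.2), (0.016, 7.1), (0.0155, 8.2), (0.015, 11.7)]
held 11.38124270679937 [ 3.55660687e-05 -9.36522169e-06  1.62304322e-02]
0.8487266251900659 23.9833
```

View pics/w4.png

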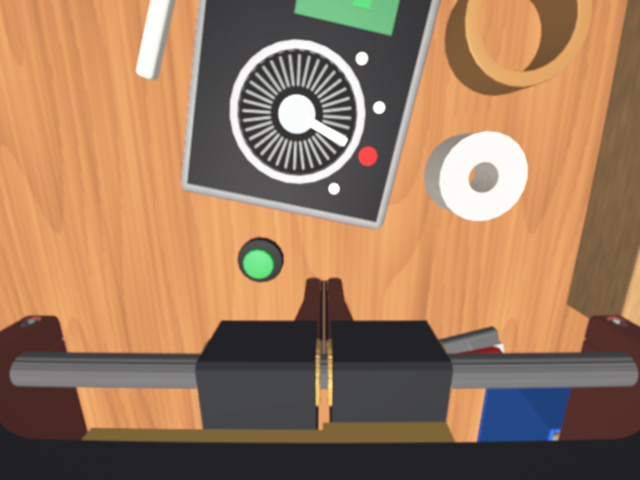

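The key touched at about 22 mm, followed its spring to 5 N over about 6 mm, then hit the hard stop at 11 N and was released. The pointer (343,142) is still at the red dot (368,156).

```bash
python3 -c "
from h import *
print(r.hand_in())"
```

```text
the job is handed in; nothing more can be done
None
```

The job is handed in: the dial was turned clockwise from detent 0 to the red dot, where it stays by itself, then the green key was pressed to its stop and let go, at about 24 s on the clock; the verdict was not shown.

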